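# Trim a sash weight on the spring scale

### The job

The bay window's sash weight is too heavy: push steel slugs off the spring scale's pan into the catch tray behind it, without lifting any slug, until the pan has risen so that its pointer rests level with the heavy line on the index plate beside it. The slugs weigh 100, 200, 300 and 400 g, the wider the heavier, and the pan rises 6 mm for every 100 g taken off. The slugs that stay must lie flat on the pan, the rest in the tray, and everything else on the sideboard stays where it is.

Things in the scene. Friction and masses are not known exactly. Their poses are not given: they have to be found in the camera images.
- scale: White spring scale, fixed. Origin: on the table under the scale; +x runs from pan to catch tray (away from the robot, give or take the yaw), y along the pan, z up. Open catch tray on its far side: inside x 41 to 137 mm, y +-123 mm, cork floor at z 15 mm, walls to z 46 mm. The sprung pan is nearer the robot and always stands above the tray's walls.
- pan (a joint): How far the pan has sunk, m: 0 empty, at most 0.070. Linear spring: 6 mm for every 100 g on it, so about 0.060 at the start with all 1000 g. Pan's upper face is at height 130 mm minus this. Settles within about 1 s. Lightly damped.
- pan_floor (a point): Centre of the upper face of the sprung pan (dark steel plate, 80 mm along x, 254 mm along y), at scale x -10 mm, y 0; axes as the scale's; moves with the pan. Five rails along x, 3 mm thick, 8 mm tall, at y -125.5, -62, 0, +62, +125.5 mm make four lanes about 60 mm wide, open towards the robot and towards the tray, one slug in each.
- pan_pointer (a point): Thin dark pointer that sticks out of the pan's +y side just in front of an index plate, level with the pan's upper face (scale x -24 mm, y 180 mm); moves with the pan. At the start it stands well below the line.
- mark500 (a point): Middle of the heavy black line on one of three white index plates (fixed, 46 mm wide along y, 112 mm tall, 4 mm thick). Its line, 100 mm above the table, is where the pointer rests with 500 g on the pan. Only the plate that stands beside the pointer, at the scale's +y end (scale x -30, y 180 mm), counts; the other two are parked at the -y end. Which is where varies.
- mark600 (a point): Middle of the heavy black line on one of three white index plates (fixed, 46 mm wide along y, 112 mm tall, 4 mm thick). Its line, 94 mm above the table, is where the pointer rests with 600 g on the pan. Only the plate that stands beside the pointer, at the scale's +y end (scale x -30, y 180 mm), counts; the other two are parked at the -y end. Which is where varies.
- mark700 (a point): Middle of the heavy black line on one of three white index plates (fixed, 46 mm wide along y, 112 mm tall, 4 mm thick). Its line, 88 mm above the table, is where the pointer rests with 700 g on the pan. Only the plate that stands beside the pointer, at the scale's +y end (scale x -30, y 180 mm), counts; the other two are parked at the -y end. Which is where varies.
- slug100: Plain steel sash-weight slug, an upright disc 25.5 mm in diameter and 25 mm tall, 100 g (true within 2 %). Origin: centre of its underside, z along its axis, up. It starts on the pan in the middle of one of the four lanes, about 42 mm from the pan's tray-side edge; which lane varies.
- slug200: Plain steel sash-weight slug, an upright disc 36 mm in diameter and 25 mm tall, 200 g (true within 2 %). Origin: centre of its underside, z along its axis, up. It starts on the pan in the middle of one of the four lanes, about 42 mm from the pan's tray-side edge; which lane varies.
- slug300: Plain steel sash-weight slug, an upright disc 44.2 mm in diameter and 25 mm tall, 300 g (true within 2 %). Origin: centre of its underside, z along its axis, up. It starts on the pan in the middle of one of the four lanes, about 42 mm from the pan's tray-side edge; which lane varies.
- slug400: Plain steel sash-weight slug, an upright disc 51 mm in diameter and 25 mm tall, 400 g (true within 2 %). Origin: centre of its underside, z along its axis, up. It starts on the pan in the middle of one of the four lanes, about 42 mm from the pan's tray-side edge; which lane varies.
- paperweight: Bystander: domed clear glass paperweight, 66 mm across, 46 mm tall, on the table at the scale's -y side. Origin: centre of underside.
- stapler: Bystander: chrome stapler, 140 x 36 x about 62 mm, on the table at the scale's +y side. Origin: centre of underside, x along its length.
- pot: Bystander: empty terracotta pot, rounded, 112 mm across, 100 mm tall. Origin: centre of underside.
- dish: Bystander: matte black dish, 132 mm across, 22 mm tall, holding two steel keys. Origin: centre of underside.

How it is judged (in metres and radians):
At the end, for the whole second after the job is handed in: The pan rests (under 5 mm/s) with its pointer within 2.4 mm of the height of the heavy line on the index plate beside it; each of the four slugs is at rest (under 20 mm/s) and either lies flat on the pan (tilt under 0.1 rad, underside within 4 mm of the pan) or lies in the catch tray (((horizontal distance between pan_pointer and mark500 below 0.03 m and z of pan_pointer in the frame of mark500 between -0.0024 and 0.0024 m) or (horizontal distance between pan_pointer and mark600 below 0.03 m and z of pan_pointer in the frame of mark600 between -0.0024 and 0.0024 m) or (horizontal distance between pan_pointer and mark700 below 0.03 m and z of pan_pointer in the frame of mark700 between -0.0024 and 0.0024 m)) and velocity of joint pan between -0.005 and 0.005 m/s and ((z of slug100 in the frame of pan_floor between -0.004 and 0.004 m and x of slug100 in the frame of pan_floor between -0.04 and 0.04 m and y of slug100 in the frame of pan_floor between -0.127 and 0.127 m and angle between slug100's own z axis and vertical below 0.1 rad) or (z of slug100 in the frame of scale between 0.01 and 0.055 m and x of slug100 in the frame of scale between 0.036 and 0.142 m and y of slug100 in the frame of scale between -0.128 and 0.128 m)) and linear speed of each of slug100, slug200, slug300, slug400 below 0.02 m/s and ((z of slug200 in the frame of pan_floor between -0.004 and 0.004 m and x of slug200 in the frame of pan_floor between -0.04 and 0.04 m and y of slug200 in the frame of pan_floor between -0.127 and 0.127 m and angle between slug200's own z axis and vertical below 0.1 rad) or (z of slug200 in the frame of scale between 0.01 and 0.055 m and x of slug200 in the frame of scale between 0.036 and 0.142 m and y of slug200 in the frame of scale between -0.128 and 0.128 m)) and ((z of slug300 in the frame of pan_floor between -0.004 and 0.004 m and x of slug300 in the frame of pan_floor between -0.04 and 0.04 m and y of slug300 in the frame of pan_floor between -0.127 and 0.127 m and angle between slug300's own z axis and vertical below 0.1 rad) or (z of slug300 in the frame of scale between 0.01 and 0.055 m and x of slug300 in the frame of scale between 0.036 and 0.142 m and y of slug300 in the frame of scale between -0.128 and 0.128 m)) and ((z of slug400 in the frame of pan_floor between -0.004 and 0.004 m and x of slug400 in the frame of pan_floor between -0.04 and 0.04 m and y of slug400 in the frame of pan_floor between -0.127 and 0.127 m and angle between slug400's own z axis and vertical below 0.1 rad) or (z of slug400 in the frame of scale between 0.01 and 0.055 m and x of slug400 in the frame of scale between 0.036 and 0.142 m and y of slug400 in the frame of scale between -0.128 and 0.128 m))); the robot touches nothing.
It fails at once if a slug is lifted more than 15 mm off the pan (z of any of slug100, slug200, slug300, slug400 in the frame of pan_floor above 0.015 m).
It fails at once if the glass paperweight is moved more than 30 mm (distance of paperweight from where it was at the start of the episode above 0.03 m).
It fails at once if the stapler is moved more than 30 mm (distance of stapler from where it was at the start of the episode above 0.03 m).
It fails at once if the terracotta pot is moved more than 30 mm (distance of pot from where it was at the start of the episode above 0.03 m).
It fails at once if the dish of keys is moved more than 30 mm (distance of dish from where it was at the start of the episode above 0.03 m).
It also fails if it takes over 42 s, if anything falls off the work surface, if the arm or the gripper's body presses on something with over 40 N, if the wrist force passes 120 N, or if a joint passes its speed limit or range.

### The arm

A 6-joint arm with a two-finger parallel gripper is mounted at the origin on the work surface. World frame = base frame: x ahead of the robot, y to its left, z up, the work surface at z = 0. Lengths are in mm, angles in degrees, forces in N, time in s.
With the tool pointing down it reaches from about 350 to 850 mm from the base axis. Payload 8.1 kg.
Tool frame: the origin (TCP) lies midway between the tips of the shut fingers; the grasp point (between the pads) lies 19 mm behind it (r.grip_point_offset is the distance from the TCP to the grasp point, in mm); z points along the fingers, y is the line along which they close (so a half turn about z gives the same grasp; the last joint's range is limited). The gripper opens to 85 mm and grips with 20 to 120 N. Pads are 22 mm wide; open, the fingers measure 114 mm over their backs; the gripper's body (76 mm by 85 mm) begins 54 mm behind the grasp point. The pads swing forward as they close: fully open they stand 13 mm farther back than shut.
Start: joints at [69.591, 7.471, 85.268, -0, 87.261, -4.893], TCP at [160.479, 578.145, 231.292] pointing down, gripper open.
Joint ranges: [-169.43, 169.43], [-51.17, 129.36], [1.28, 143.12], [-76.62, 256.62], [0, 156.53], [-152.29, 152.29]. Speed limits (degrees/s): [136.94, 136.94, 159.86, 180, 180, 180].

### API

Orientations are given as [roll, pitch, yaw] about the fixed x, y, z axes, in that order (R = Rz(yaw) Ry(pitch) Rx(roll)).
In Python, from bench import r gives the robot as it stands.
- The arm moves only by the shell command python3 -m inch 'ROWS' [FORCE]. ROWS is JSON, one flat list of numbers, 7 for each row, row after row: the shift along the world's x, y, z in m, then the turn, a rotation vector about the world's x, y, z in degrees, then the closure in counts, from 0 (fully open) to 255 (shut). A call has 1 to 10 rows; each row shifts and turns the commanded pose from where the row before left it; what a row does not reach is not made up. A row lasts 1/10 s, in which the tool goes at most 50 mm and 8.59 degrees, less where a joint would pass 70% of its speed; a pose out of reach is approached as far as the arm can. A call with a gripper value outside its range is refused whole. The fingers move at their own pace and stop on an object; FORCE is the grip in N (left out, the last holds). Time passes only in rows, so rows that do not move let the fingers close. It gives the time, the measured TCP pose, the force and the opening at its end, in the units of the state.
- r.sense(): the state, without advancing time (a new reading comes with each control period).
- r.snapshot(name): name is "scene" or "top"; returns (picture, depth): 384x512x3 uint8, red, green, blue; 384x512 float32, mm along the optical axis (not along the pixel's ray), 0 where there is no reading.
- r.get_calibration(name): a dict with "fovy" (degrees; the focal length in pixels is half the picture's height over the tangent of half this angle, whatever the lens; pixels are square), "cx", "cy" (the principal point, pixels), "position" and "rotation" of the camera in the world. Camera axes: x right, y up, looking along -z (the intrinsics and any distortion apply to the point x, -y, -z); pixel columns grow to the right and rows downward; lengths in mm; the calibration is good to about 2 mm. A picture is of the moment at which its call begins. get_calibration takes no time and is no camera call.
- r.hand_in(): hands the job in, once; it reports no verdict.
The state is a dict: "time": time; "joint_pos": joint angles; "qd": joint speeds; "joint_efforts": joint torques, N m; "tool_pos": TCP position; "tcp_rot": TCP orientation; "ft_force": force on the tool from outside, world axes, zero at the start; "wrist_torque": the same for the moment, N m; "finger_gap": finger opening in mm.
Only numpy, scipy, OpenCV 4.12 (cv2) and the standard library are available. Lean on these libraries where they do the work, as an engineer would, in place of code of your own. Each camera call takes 0.05 s, during which the arm holds its last target. There are 200 camera calls.

## Working session

There is one attempt and no reset: what is moved stays moved. The work goes in short steps, Python scripts to look and compute and a shell command to move; the robot and the scene stay as the last step left them, time stands still between calls to the robot, and variables do not carry over. Pictures are saved under pics/ and viewed, on a budget of 10 in all, crops included, one or two more only if the job needs it, and the job is handed in when it is done.

```bash
ls; mkdir -p pics
cat > h.py <<'E'
import numpy as np,cv2
from bench import r
def snap(n,f):
    p,d=r.snapshot(n); cv2.imwrite(f'pics/{f}.png',cv2.cvtColor(p,cv2.COLOR_RGB2BGR)); np.save(f'pics/{f}.npy',d); return p,d
def pts(n,d):
    c=r.get_calibration(n);h,w=d.shape;f=h/2/np.tan(np.radians(c['fovy'])/2)
    v,u=np.mgrid[:h,:w];X=np.stack([(u-c['cx'])/f*d,-(v-c['cy'])/f*d,-d],-1)
    return X@np.array(c['rotation']).T+np.array(c['position'])
E
python3 - <<'E'
from h import *
a=snap('scene','s0')[0];b=snap('top','t0')[0]
for n in('scene','top'):print(r.get_calibration(n))
print(r.sense())
E
```

```text
pics
{'fovy': 48.47889736875791, 'cx': 256.59663652613426, 'cy': 188.24384129810176, 'position': array([1381.17022125, -438.56292194, 1085.89534336]), 'rotation': array([42.88719314, -0.33217828, 61.8920466 ])}
{'fovy': 55.30194568104807, 'cx': 256.9601657461802, 'cy': 189.65816813061141, 'position': array([ 304.35693239,   13.25648046, 1236.36290381]), 'rotation': array([ 1.33874026e+01,  7.45157294e-03, -9.05738013e+01])}
{'time': 0.1, 'joint_pos': array([ 6.95905947e+01,  7.51278569e+00,  8.53258799e+01, -6.32701507e-04,
        8.72617096e+01, -4.89270022e+00]), 'qd': array([-0.03318367, -0.11691252, -0.09797378,  0.15190107, -0.03391781,
        0.04504878]), 'joint_efforts': array([ 1.34085665e-03, -5.70948100e+01, -5.01943767e+01, -1.14353211e-04,
        8.08986370e-03, -3.35426193e-05]), 'tool_pos': array([160.30838243, 577.6484079 , 230.3012168 ]), 'tcp_rot': array([-1.79899937e+02, -7.93137169e-03,  1.64483319e+02]), 'ft_force': array([-0.8830459 ,  0.00734276,  0.19473008]), 'wrist_torque': array([ 0.04374951, -0.00878501,  0.04561022]), 'finger_gap': 85.06730554318449}
```

```bash
sed -i "s/^import numpy.*/&\nfrom scipy.spatial.transform import Rotation as Ro/; s/np.array(c\['rotation'\]).T/Ro.from_euler('xyz',c['rotation'],degrees=True).as_matrix().T/" h.py; tail -5 h.py
```

```text
p,d=r.snapshot(n); cv2.imwrite(f'pics/{f}.png',cv2.cvtColor(p,cv2.COLOR_RGB2BGR)); np.save(f'pics/{f}.npy',d); return p,d
def pts(n,d):
    c=r.get_calibration(n);h,w=d.shape;f=h/2/np.tan(np.radians(c['fovy'])/2)
    v,u=np.mgrid[:h,:w];X=np.stack([(u-c['cx'])/f*d,-(v-c['cy'])/f*d,-d],-1)
    return X@Ro.from_euler('xyz',c['rotation'],degrees=True).as_matrix().T+np.array(c['position'])
```

View pics/s0.png

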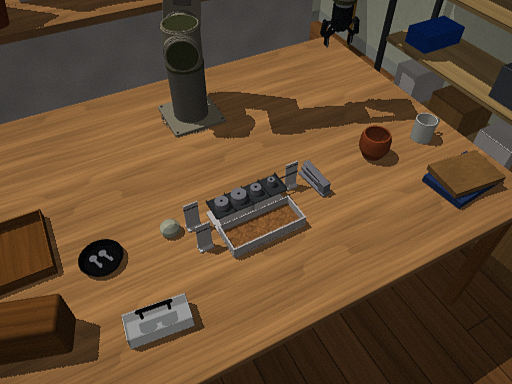

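View pics/t0.png

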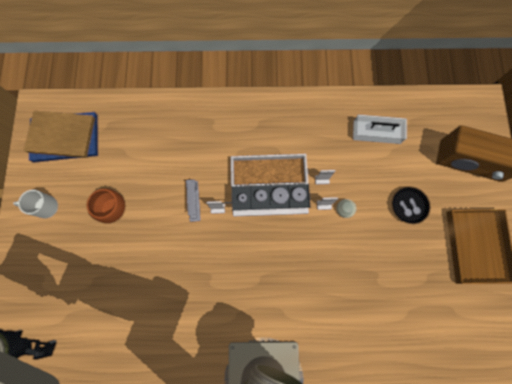

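Run:
```python
from h import *
s=cv2.imread('pics/s0.png');t=cv2.imread('pics/t0.png')
a=cv2.resize(s[145:260,170:335],None,fx=4.8,fy=4.8,interpolation=cv2.INTER_CUBIC)
cv2.imwrite('pics/c1.png',a[:590,:])
P=pts('top',np.load('pics/t0.npy'))
for uv in [(242,197),(261,196),(280,196),(303,195)]:
  print(uv,P[uv[1],uv[0]].round(1))
S=pts('scene',np.load('pics/s0.npy'))
# tray top rim & slug tops, top view
roi=np.zeros(P.shape[:2],bool);roi[175:220,228:312]=1
m=(roi&(P[...,2]>85)&(P[...,2]<102)).astype(np.uint8)
n,l,st,c=cv2.connectedComponentsWithStats(m)
for i in range(1,n):
  if st[i,4]>15:
    q=P[l==i];print('top',st[i],q.min(0).round(1),q.max(0).round(1),((q.min(0)+q.max(0))/2).round(1),np.median(q[:,2]).round(1))
m=(S[...,2]>85)&(S[...,2]<102);m[:150]=0;m[260:]=0;m[:,:170]=0;m[:,340:]=0
n,l,st,c=cv2.connectedComponentsWithStats(m.astype(np.uint8))
for i in range(1,n):
  if st[i,4]>10:
    q=S[l==i];print('scene',st[i],q.min(0).round(1),q.max(0).round(1),((q.min(0)+q.max(0))/2).round(1))
```

```text
(242, 197) [552.7  58.6  93.6]
(261, 196) [555.5  -2.   93. ]
(280, 196) [554.2 -62.5  96.1]
(303, 195) [ 557.1 -136.1   94.3]
top [272 188  16  16 195] [533.5 -85.6  85.8] [581.8 -37.1  99.6] [557.7 -61.4  92.7] 92.8
top [292 188  14  13 145] [ 540.8 -143.2   86.8] [ 582.  -101.1   98.3] [ 561.4 -122.1   92.5] 92.5
top [255 190  11  11  98] [542.3 -14.9  87.5] [575.8  17.1  98.4] [559.1   1.1  93. ] 92.5
top [238 194   8   8  50] [539.6  49.1  85.5] [563.1  71.6  98.4] [551.4  60.3  91.9] 93.1
scene [285 164  13   8  43] [535.6 124.5  85.2] [544.5 170.5 101. ] [540.  147.5  93.1]
scene [267 177   8   8  50] [545.6  46.9  85.7] [570.1  72.9 100.3] [557.8  59.9  93. ]
scene [250 183  11  11  94] [544.8 -18.   85.2] [584.4  17.7 101.5] [ 5.646e+02 -2.000e-01  9.330e+01]
scene [230 188  17  14 181] [537.5 -86.7  85.1] [590.4 -38.  100.4] [564.  -62.3  92.7]
scene [214 196  15  13 146] [ 544.7 -143.9   85. ] [ 590.2 -100.3  100.4] [ 567.5 -122.1   92.7]
scene [183 204  15   9  53] [ 546.5 -239.7   85.3] [ 552.5 -193.6  101.9] [ 549.5 -216.6   93.6]
scene [195 224  15  10  58] [ 636.  -237.5   85.2] [ 642.9 -192.4  102. ] [ 639.5 -215.    93.6]
```

View pics/c1.png

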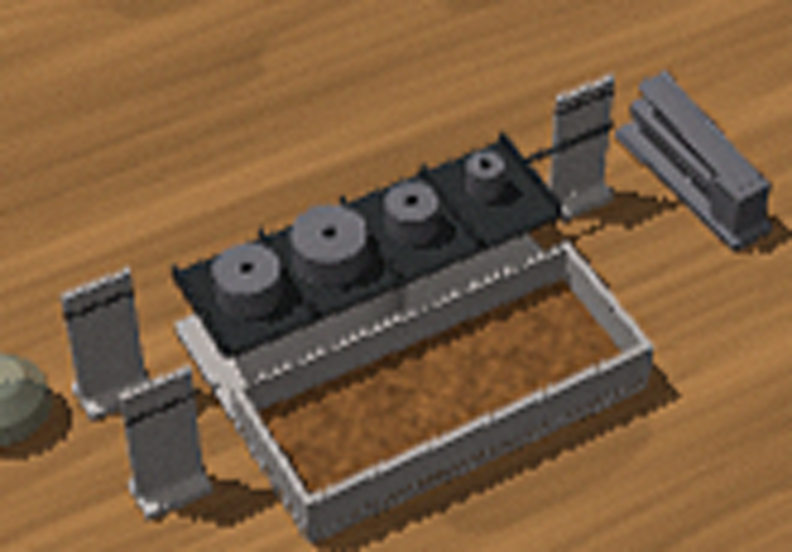

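Run:
```python
from h import *
g=cv2.cvtColor(cv2.imread('pics/s0.png'),cv2.COLOR_BGR2GRAY).astype(float)
D=np.load('pics/s0.npy');S=pts('scene',D)
for nm,(x,y,zx,yx) in dict(ptr=(530,555,0,(128,166)),pA=(540,560,0,(-235,-198)),pB=(628,652,0,(-233,-197))).items():
  m=(S[...,0]>x)&(S[...,0]<yx[0]*0+y)&(S[...,1]>yx[0]-6)&(S[...,1]<yx[1]+6)&(S[...,2]>25)&(S[...,2]<120)
  q=S[m];A=np.c_[q[:,1:],np.ones(len(q))]
  co=np.linalg.lstsq(A,q[:,0],rcond=None)[0]
  print(nm,len(q),co.round(3),'y',q[:,1].min().round(1),q[:,1].max().round(1),'ztop',np.percentile(q[:,2],98).round(1))
  C=np.array(r.get_calibration('scene')['position'])
  Q=pts('scene',np.ones_like(D))-C
  # cast onto plane x=a*y+b  (z coefficient dropped)
  a=-0.055;b=np.median(q[:,0]-a*q[:,1])
  t=(a*C[1]+b-C[0])/(Q[...,0]-a*Q[...,1]);W=C+t[...,None]*Q
  sel=(W[...,1]>yx[0])&(W[...,1]<yx[1])&(W[...,2]>40)&(W[...,2]<120)
  for z in range(40,120,3):
    k=sel&(abs(W[...,2]-z)<2);print((z,int(g[k].mean())) if k.any() else '',end=' ')
  print()
```

```text
ptr 226 [-2.10000e-02 -6.00000e-03  5.44479e+02] y 122.4 171.6 ztop 112.5
(40, 74) (43, 72) (46, 71) (49, 72) (52, 74) (55, 76) (58, 70) (61, 44) (64, 29) (67, 30) (70, 52) (73, 68) (76, 74) (79, 73) (82, 73) (85, 72) (88, 71) (91, 72) (94, 73) (97, 48) (100, 34) (103, 48) (106, 57) (109, 69) (112, 130) (115, 155) (118, 139) 
pA 285 [-2.10000e-02  2.00000e-03  5.44727e+02] y -239.9 -193.2 ztop 114.0
(40, 71) (43, 72) (46, 72) (49, 72) (52, 72) (55, 72) (58, 72) (61, 72) (64, 71) (67, 72) (70, 71) (73, 71) (76, 71) (79, 72) (82, 73) (85, 72) (88, 73) (91, 53) (94, 31) (97, 47) (100, 67) (103, 73) (106, 65) (109, 67) (112, 121) (115, 153) (118, 137) 
pB 290 [-3.00000e-02 -7.00000e-03  6.33559e+02] y -237.8 -191.1 ztop 112.8
(40, 72) (43, 71) (46, 73) (49, 72) (52, 72) (55, 73) (58, 73) (61, 72) (64, 72) (67, 72) (70, 71) (73, 72) (76, 72) (79, 73) (82, 75) (85, 52) (88, 31) (91, 46) (94, 66) (97, 73) (100, 72) (103, 69) (106, 64) (109, 68) (112, 113) (115, 158) (118, 137)
```

Pointer plate's line reads about 100 mm, and the parked plates read 94 and 88, so the target is 500 g. From −y to +y the lanes hold 300, 400, 200 and 100. I'll push off the 300 and the 200.

```bash
python3 -m inch '[0.02,-0.042,0,0,0,1.7,255,0.02,-0.042,0,0,0,1.7,255,0.02,-0.042,0,0,0,1.7,255,0.02,-0.042,0,0,0,1.7,255,0.02,-0.042,0,0,0,1.7,255,0.02,-0.042,0,0,0,1.7,255,0.02,-0.042,0,0,0,1.7,255,0.02,-0.042,0,0,0,1.7,255,0.02,-0.042,0,0,0,1.7,255,0.02,-0.042,0,0,0,1.7,255]'
python3 - <<'E'
from h import *
# yaw of the scale from its tray rim/floor in the stored top view
P=pts('top',np.load('pics/t0.npy'))
c=cv2.cvtColor(cv2.imread('pics/t0.png'),cv2.COLOR_BGR2HSV)
m=(P[...,2]>8)&(P[...,2]<24)&(c[...,1]>80);m[:150]=0;m[190:]=0;m[:,:225]=0;m[:,315:]=0
q=P[m];rc=cv2.minAreaRect(q[:,:2].astype(np.float32));print('cork',len(q),rc)
m=(P[...,2]>38)&(P[...,2]<52);m[:150]=0;m[220:]=0;m[:,:225]=0;m[:,312:]=0
print('rim',cv2.minAreaRect(P[m][:,:2].astype(np.float32)))
E
```

```text
time: 1.1
tool_pos: [360.7, 156.4, 231.1]
tcp_rot: [180.0, 0.0, -178.4]
ft_force: [1.0, 0.4, -0.4]
finger_gap: 0.2
cork 1608 ((662.7368774414062, -30.764892578125), (88.25003814697266, 242.52984619140625), 1.507151484489441)
rim ((658.2682495117188, -29.31268310546875), (108.23873138427734, 255.64630126953125), 1.140751600265503)
```

```bash
python3 -m inch '[0.021,-0.04,0,0,0,0,255,0.021,-0.04,0,0,0,0,255,0.021,-0.04,0,0,0,0,255,0.021,-0.04,0,0,0,0,255,0.021,-0.04,0,0,0,0,255,0.021,-0.04,0,0,0,0,255,0.021,-0.038,-0.02,0,0,0,255,0,0,-0.04,0,0,0,255,0,0,-0.03,0,0,0,255,0,0,0,0,0,0,255]'
python3 - <<'E'
from h import *
snap('scene','s1')
s=cv2.imread('pics/s1.png');cv2.imwrite('pics/c2.png',cv2.resize(s[110:260,170:335],None,fx=3.8,fy=3.8,interpolation=cv2.INTER_CUBIC))
E
```

```text
time: 2.1
tool_pos: [503.6, -119.0, 135.6]
tcp_rot: [179.8, -0.6, -178.6]
ft_force: [0.0, 0.1, -0.2]
finger_gap: -0.0
```

View pics/c2.png

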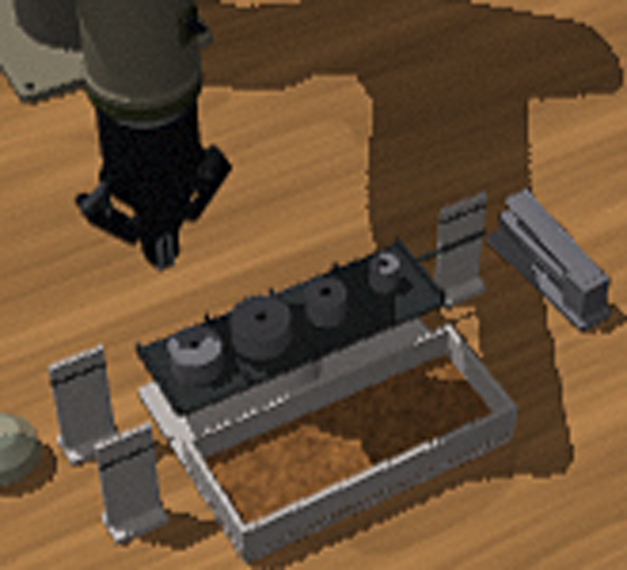

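Closed fingers are above and behind the 300 g slug's lane (slug at crop ~195,350; fingers at ~165,250). Next is the descent.

```bash
python3 -m inch '[0,-0.003,-0.025,0,0,0,255,0,0,-0.025,0,0,0,255,0,0,0,0,0,0,255,0,0,0,0,0,0,255]'
```

```text
time: 2.55
tool_pos: [508.3, -122.8, 93.2]
tcp_rot: [-180.0, 0.1, -178.5]
ft_force: [-0.0, -0.7, 0.3]
finger_gap: -0.3
```

```bash
python3 -m inch '[0,0,-0.009,0,0,0,255,0.01,0,0,0,0,0,255,0.01,0,0,0,0,0,255,0.012,0,0,0,0,0,255,0.012,0,0,0,0,0,255,0.012,0.001,0,0,0,0,255]'
```

```text
time: 3.15
tool_pos: [564.7, -121.9, 82.7]
tcp_rot: [-180.0, -0.0, -178.5]
ft_force: [-2.4, 0.5, 0.7]
finger_gap: -0.0
```

```bash
python3 -m inch '[0.015,0,0,0,0,0,255,0.016,0.001,0,0,0,0,255,0.01,0,0.02,0,0,0,255,0,0,0.04,0,0,0,255,-0.02,0,0.04,0,0,0,255,-0.04,0.02,0.02,0,0,0,255,-0.04,0.05,0,0,0,0,255,0,0.049,0,0,0,0,255,0,0,0,0,0,0,255,0,0,0,0,0,0,255]'
python3 - <<'E'
from h import *
snap('scene','s2')
s=cv2.imread('pics/s2.png');cv2.imwrite('pics/c3.png',cv2.resize(s[110:260,170:335],None,fx=3.8,fy=3.8,interpolation=cv2.INTER_CUBIC))
E
```

```text
time: 4.15
tool_pos: [514.2, -11.8, 203.3]
tcp_rot: [-180.0, 0.1, -178.4]
ft_force: [0.2, -0.0, -0.2]
finger_gap: -0.2
```

View pics/c3.png

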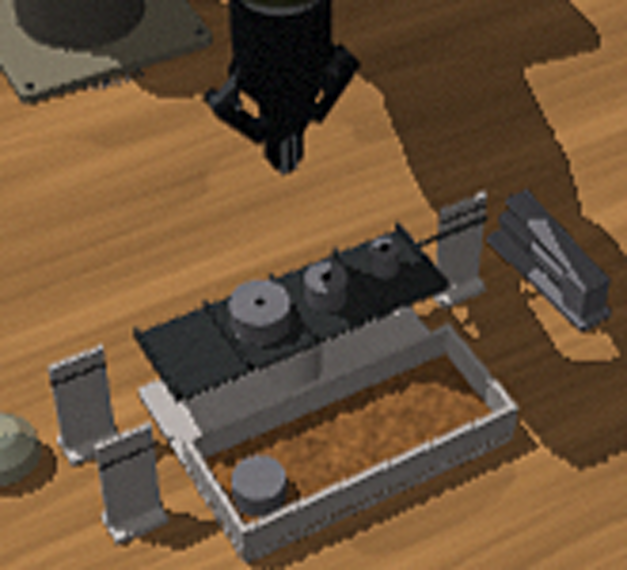

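The 300 g slug is in the tray (crop ~260,482) and the others are upright on the risen pan. I'll measure the 200's position and the pan height next.

```bash
python3 -m inch '[-0.012,0.012,0,0,0,0,255,0,0,-0.04,0,0,0,255,0,0,-0.03,0,0,0,255,0,0,0,0,0,0,255,0,0,0,0,0,0,255,0,0,0,0,0,0,255]'
python3 - <<'E'
from h import *
S=pts('scene',snap('scene','s3')[1])
m=(S[...,2]>105)&(S[...,2]<121)&(S[...,0]>525);m[:150]=0;m[260:]=0;m[:,:205]=0;m[:,282:]=0
n,l,st,c=cv2.connectedComponentsWithStats(m.astype(np.uint8))
for i in range(1,n):
  if st[i,4]>10:
    q=S[l==i];print('scene',st[i],q.min(0).round(1),q.max(0).round(1),((q.min(0)+q.max(0))/2).round(1),np.median(q[:,2]))
E
```

```text
time: 4.8
tool_pos: [502.8, -1.6, 134.4]
tcp_rot: [-180.0, 0.2, -178.6]
ft_force: [-0.1, -0.7, -0.2]
finger_gap: 0.0
scene [267 173   8   7  47] [543.3  46.9 105.1] [571.8  70.4 117.6] [557.5  58.7 111.3] 111.84780878574895
scene [250 179  11  10  87] [546.3 -17.4 105.1] [583.1  17.3 116.6] [564.7  -0.  110.9] 111.95022876239932
scene [230 184  17  14 179] [536.7 -87.1 105.1] [590.7 -36.4 118.6] [563.7 -61.7 111.8] 111.89205060661129
scene [205 222   5   3  13] [ 634.7 -205.2  106.1] [ 641.6 -192.5  114.8] [ 638.1 -198.8  110.5] 109.78933666772446
```

```bash
python3 -m inch '[0,0,-0.033,0,0,0,255,0,0,0,0,0,0,255,0.01,0,0,0,0,0,255,0.012,0,0,0,0,0,255,0.012,0,0,0,0,0,255,0.012,0,0,0,0,0,255,0.012,0.001,0,0,0,0,255]'
```

```text
time: 5.55
tool_pos: [561.4, -0.0, 101.6]
tcp_rot: [-180.0, 0.1, -178.5]
ft_force: [-1.4, -1.1, 0.1]
finger_gap: -0.1
```

```bash
python3 -m inch '[0.015,0,0,0,0,0,255,0.016,0.001,0,0,0,0,255,0.012,0,0.015,0,0,0,255,0,0,0.04,0,0,0,255,-0.02,0,0.04,0,0,0,255,-0.045,0,0.02,0,0,0,255,-0.045,0,0.01,0,0,0,255,-0.045,0,0,0,0,0,255,0,0,0,0,0,0,255,0,0,0,0,0,0,255]'; python3 -m inch '[0,0,0,0,0,0,255,0,0,0,0,0,0,255,0,0,0,0,0,0,255,0,0,0,0,0,0,255,0,0,0,0,0,0,255,0,0,0,0,0,0,255,0,0,0,0,0,0,255,0,0,0,0,0,0,255,0,0,0,0,0,0,255,0,0,0,0,0,0,255]';  python3 - <<'E'
from h import *
p,d=snap('scene','s4');S=pts('scene',d)
s=cv2.imread('pics/s4.png');cv2.imwrite('pics/c4.png',cv2.resize(s[140:260,170:335],None,fx=4.8,fy=4.8,interpolation=cv2.INTER_CUBIC))
m=(S[...,2]>117)&(S[...,2]<133)&(S[...,0]>525);m[:150]=0;m[260:]=0;m[:,:205]=0;m[:,282:]=0
n,l,st,c=cv2.connectedComponentsWithStats(m.astype(np.uint8))
for i in range(1,n):
  if st[i,4]>10:
    q=S[l==i];print('scene',st[i],((q.min(0)+q.max(0))/2).round(1),np.median(q[:,2]))
E
```

```text
time: 6.55
tool_pos: [448.0, 1.1, 227.0]
tcp_rot: [-180.0, 0.3, -178.5]
ft_force: [0.5, -0.2, 1.1]
finger_gap: 0.2
time: 7.55
tool_pos: [447.2, 1.2, 224.3]
tcp_rot: [-180.0, 0.0, -178.5]
ft_force: [-0.4, 0.2, 0.3]
finger_gap: 0.2
scene [267 170   8   7  46] [559.   58.9 122.4] 123.55172058516251
scene [230 181  16  14 178] [563.9 -62.6 123.6] 124.35826185226665
```

View pics/c4.png

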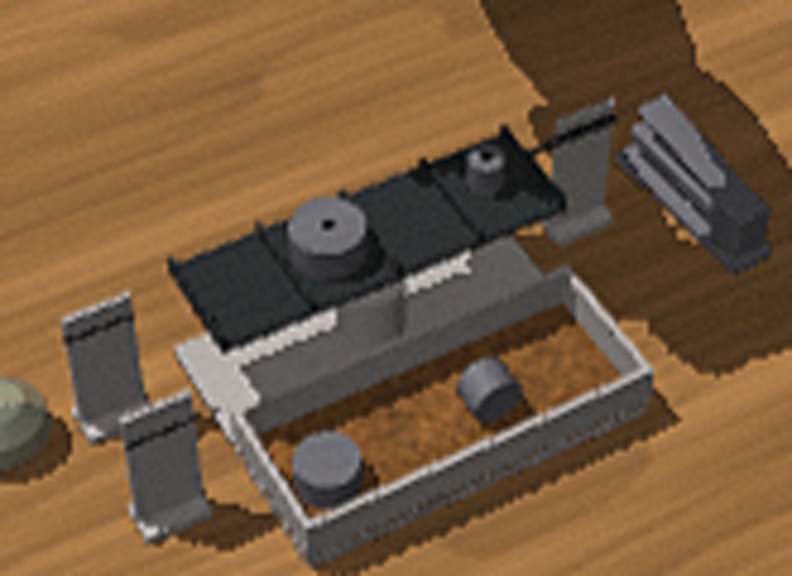

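The pointer covers the line, the 300 lies in the tray (crop ~327,465) and the 200 is on its side there (~490,388). I'll check that everything has stopped moving.

```bash
W='import h'; python3 -m inch '[0,0,0,0,0,0,255,0,0,0,0,0,0,255,0,0,0,0,0,0,255,0,0,0,0,0,0,255,0,0,0,0,0,0,255,0,0,0,0,0,0,255,0,0,0,0,0,0,255,0,0,0,0,0,0,255,0,0,0,0,0,0,255,0,0,0,0,0,0,255]'>/dev/null; python3 -m inch '[0,0,0,0,0,0,255,0,0,0,0,0,0,255,0,0,0,0,0,0,255,0,0,0,0,0,0,255,0,0,0,0,0,0,255,0,0,0,0,0,0,255,0,0,0,0,0,0,255,0,0,0,0,0,0,255,0,0,0,0,0,0,255,0,0,0,0,0,0,255]'>/dev/null;  python3 - <<'E'
from h import *
p,d=snap('scene','s5')
snap('scene','s6')
a=cv2.imread('pics/s4.png').astype(int)
for f in('s5',):
  x=abs(cv2.imread(f'pics/{f}.png').astype(int)-a).max(2)[145:260,170:335];print(f,(x>25).sum(),np.argwhere(x>25)[:10].tolist())
x=abs(cv2.imread('pics/s0.png').astype(int)-cv2.imread('pics/s5.png').astype(int)).max(2)
n,l,st,c=cv2.connectedComponentsWithStats((x>60).astype(np.uint8))
print(st[1:][st[1:,4]>25])
S=pts('scene',d)
for nm,(xs,xe) in dict(s400=(-88,-37),s100=(45,73)).items():
  k=(S[...,2]>115)&(S[...,2]<135)&(S[...,1]>xs)&(S[...,1]<xe)&(S[...,0]>530)&(S[...,0]<600)
  print(nm,np.percentile(S[k][:,2],[50,75]).round(1))
g=cv2.cvtColor(cv2.imread('pics/s5.png'),cv2.COLOR_BGR2GRAY).astype(float)
C=np.array(r.get_calibration('scene')['position']);Q=pts('scene',np.ones_like(d))-C
a,b=-0.024,543.5
t=(a*C[1]+b-C[0])/(Q[...,0]-a*Q[...,1]);W=C+t[...,None]*Q
for z in range(88,112,2):
  print(z,[int(g[(abs(W[...,2]-z)<2)&(W[...,1]>lo)&(W[...,1]<lo+20)].mean()) for lo in(128,146)])
E
```

```text
s5 3 [[33, 151], [70, 143], [71, 143]]
[[ 320    0   34   47  781]
 [ 351   17    8   25   94]
 [ 205   56  150  169 5964]
 [ 290   96   26   13  176]
 [ 299   99  119   31 2111]
 [ 205  129    9    7   33]
 [ 251  184   10    7   47]
 [ 232  191   14    8   60]
 [ 254  192   15   10   55]
 [ 254  206   35   23  171]
 [ 230  229   19   17  186]]
s400 [124.1 125.4]
s100 [123.3 124.9]
88 [66, 68]
90 [48, 48]
92 [35, 35]
94 [25, 25]
96 [14, 14]
98 [10, 11]
100 [20, 22]
102 [48, 48]
104 [69, 69]
106 [72, 72]
108 [76, 75]
110 [82, 79]
```

```bash
python3 -c "
from bench import r
print(r.hand_in(), r.sense()['time'])"
```

```text
the job is handed in; nothing more can be done
the job is handed in; nothing more can be done
```

I pushed the 300 g and 200 g slugs off the pan into the catch tray and handed the job in; no verdict was reported. The plate beside the pointer has its line at about 100 mm, so the pan had to hold 500 g, and the 400 g and 100 g slugs stayed on it.

Last checks, just under 10 s into the 42 s allowed:
- **Pan height:** the tops of the two slugs left on the pan read 123–125 mm, which puts the pan's face at about 99–100 mm, against the 100 mm wanted. In the camera view the pointer runs into the black line, so I could not measure its height separately.
- **Slugs:** the 400 g and 100 g slugs lie flat on the pan. The 300 g slug lies in the tray, and the 200 g slug is in the tray on its side.
- **Rest:** pictures about 2 s apart showed no motion of the pan or slugs.
- **Bystanders:** none looked moved in the scale close-up. I ran only a coarse before/after image comparison on the rest of the table, and the arm's moving shadow crosses much of it.
- **Robot:** the fingers were clear of everything.

The two cameras disagreed by about 6 mm in x on the slugs' positions, which did not matter for the pushes.

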